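# Bolt the clean-out hatch of the sanding box

### The arm

A 6-joint arm with a two-finger parallel gripper is mounted at the origin on the work surface. World frame = base frame: x ahead of the robot, y to its left, z up, the work surface at z = 0. Lengths are in m, angles in degrees, forces in N, time in s.
With the tool pointing down it reaches from about 0.3 to 0.75 m from the base axis. Payload 8.5 kg.
Tool frame: the origin (TCP) lies midway between the tips of the shut fingers; the grasp point (between the pads) lies 19 mm behind it; y points along the fingers, z is the direction in which the jaws open and shut, and the axes are right-handed (so a half turn about y gives the same grasp; the last joint's range is limited). The gripper opens to 85 mm and grips with 20 to 120 N. Pads are 22 mm wide; open, the fingers measure 114 mm over their backs; the gripper's body (76 mm by 85 mm) begins 54 mm behind the grasp point. The pads swing forward as they close: fully open they stand 13 mm farther back than shut.
Start: joints at [53.554, 21.807, 74.336, -0, 83.858, -12.336], TCP at [0.225, 0.502, 0.231] pointing down, gripper open.
Joint ranges: [-178.18, 178.18], [-50.72, 133.34], [12.68, 142.11], [-81.47, 261.47], [9.98, 163.14], [-165.26, 165.26]. Speed limits (degrees/s): [136.94, 136.94, 180, 180, 180, 180].

### API

Orientations are given as a 3x3 rotation matrix whose columns are the frame's x, y, z axes.
In Python, from rig import status, imaging, job gives the robot as it stands. The module is installed in compiled form; this text tells all that it offers.
- The arm moves only by the tool jog_arm, never from a script. Its argument "rows" is a list of rows, each an object of numbers: "hand": the opening, from 0 (shut) to 1 (fully open); "dx", "dy", "dz": the shift along the tool's x, y, z in cm; "ax", "ay", "az": the turn, a rotation vector about the tool's x, y, z in degrees. In form: [{"hand": .., "dx": .., "dy": .., "dz": .., "ax": .., "ay": .., "az": ..}, ...]. A call has exactly 5 rows; each row shifts and turns the commanded pose from where the row before left it, along the tool's axes as they then stand; what a row does not reach is not made up. A row lasts 1/12 s, in which the tool goes at most 41.7 mm and 7.16 degrees, less where a joint would pass 70% of its speed; a pose out of reach is approached as far as the arm can. A call is refused whole if a number of a shift passes 4.17 or a number of a turn 7.16, either way. A call with a gripper value outside its range is refused whole. The fingers move at their own pace and stop on an object; "newtons" is the grip in N (left out, the last holds). Time passes only in rows, so rows that do not move let the fingers close, or fill a call up. It gives the time, the measured TCP pose, the force and the opening at its end, in the units of the state.
- status.observe(): the state, without advancing time (a new reading comes with each control period).
- imaging.get_image(name): name is "scene" or "top" or "wrist"; returns the picture (384x512x3 uint8, red, green, blue); there is no depth.
- imaging.camera_model(name): a dict with "K" (3x3 intrinsics, pixels), "distortion" ([k1, k2, p1, p2, k3] as OpenCV has them; the pictures are not rectified), "position" and "rotation" of the camera in the world; the wrist camera has in their place "tool_from_camera" (4x4, takes a point from camera to tool coordinates, whose origin is the TCP and whose axes are the tool frame's). Camera axes: x right, y down, z forward; pixel columns grow to the right and rows downward; lengths in m; the calibration is good to about 2 mm. A picture is of the moment at which its call begins: read the wrist's pose just before it. camera_model takes no time and is no camera call.
- job.close_job(): hands the job in, once; it reports no verdict.
The state is a dict: "time_s": time; "q": joint angles; "qvel": joint speeds; "joint_efforts": joint torques, N m; "position": TCP position; "tool_rot": TCP orientation; "ft_force": force on the tool from outside, world axes, zero at the start; "wrist_torque": the same for the moment, N m; "grip_width": finger opening in m.
Only numpy, scipy, OpenCV 4.12 (cv2) and the standard library are available. Lean on these libraries where they do the work, as an engineer would, in place of code of your own. Each camera call takes 0.05 s, during which the arm holds its last target.

### The job

The clean-out hatch of the sanding box is shut but its bolt is still drawn back. Press the spring safety catch fully down with one fingertip and keep it fully down while the other fingertip pushes the bolt all the way home into the keeper; then let go, so that the catch springs up and locks the bolt, and finish clear. Nothing needs gripping: do not lift the hatch, and leave the other things on and around the box where they are.

Things in the scene. Friction and masses are not known exactly. Their poses are not given: they have to be found in the camera images.
- sanding_box: Fixed plywood sanding box, 340 mm (its x) by 560 mm (its y) by 120 mm high, on the bench; origin at the centre of its underside, z up. Its top (z = 120 mm) has a perforated steel grille on the +y half and a grey clean-out hatch, flush with the top, on the -y half. The bolt lies on the hatch along the box's y axis and goes home towards +y.
- hatch (a joint): Lift of the hatch, rad: 0 = shut (as now, lying by its own weight, 1.6 kg), grows as it lifts. Hinged along its -y edge, at y = -235 mm of the box; the hatch reaches to y = +29 mm.
- bolt_tab (a point): Centre of the upright flat thumb tab of the bolt: 26 mm (box x) by 6 mm (box y) by 42 mm high. It stands on a 16 mm wide flat bar whose top is 21 mm below this point; two guide staples over the bar reach up to 17 mm below this point. The tab slides with the bolt; push on its -y face. Bolt friction is about 3 N.
- bolt (a joint): Travel of the bolt, m: 0 = drawn back (as now, to within 1 mm), 0.040 = fully home at its end stop, tip through the keeper. It moves along the box's +y. It has one notch for the catch at either end of its travel and cannot leave a notch unless the catch is down.
- catch_plate (a point): Centre of the top face of the catch's ribbed press plate, 100 mm long (box y) by 40 mm wide (box x), 57 mm from the bolt's centre line on its -x side, 39 mm above the hatch at rest (level with the tab's centre), outer edge tilted up 9 degrees. Press it anywhere along its length; a fingertip may slide along it. Fully down, this point is 11 mm lower and 4 mm farther from the bolt.
- catch_nose (a point): Tip of the catch's nose, a 10 mm wide steel finger that reaches from the press plate across the bolt, 44 mm behind the drawn tab (box -y). It moves with the catch: at rest its top is 22 mm above the hatch, with the plate fully down 33 mm, and then it stands over the bolt, clear of the notch. The ears of the catch's pin are 27 mm high.
- catch (a joint): Angle of the catch, rad: 0 = sprung up (its nose down in a notch of the bolt), 0.33 = plate fully down on its stop. The nose clears the bolt from about 0.17; below that the bolt is blocked, and from 0.21 up it also does not scrape along the bolt. The plate needs about 2 N to start moving and 5 N to stay fully down; let go, it springs up.
- keeper_mouth (a point): Middle of the mouth of the keeper, the fixed steel staple on the box's deck, 30 mm wide and 24 mm high above the deck, into which the bolt's tip goes.
- oak_piece: Oak workpiece lying on the grille, 221 x 62 x 32 mm, one end rounded; loose, to be left alone. Origin at the underside.
- sanding_sleeve: Brown abrasive sleeve standing on the grille, diameter 44 mm, 50 mm high; loose, to be left alone. Origin at the underside.
- sanding_block: Cork sanding block on the grille, 105 x 60 x 32 mm; loose, to be left alone. Origin at the underside.
- screwdriver: Screwdriver with a black handle lying on the hatch behind the bolt (box -y), 190 mm long, 26 mm thick; loose, to be left alone. Origin at the underside, half-way along.
- glue_bottle: White glue bottle on the bench beside the box, diameter 60 mm, 170 mm high; loose, to be left alone. Origin at the underside.
- offcut: Oak offcut on the bench beside the box, 120 x 45 x 28 mm; loose, to be left alone. Origin at the underside.

How it is judged:
By the outcome, as a careful person would: the job done as asked, in the order asked, and still so for the second after the job is handed in, with the robot touching nothing.
It also fails if it takes over 48 s, if anything falls off the work surface, if the arm or the gripper's body presses on something with over 40 N, if the wrist force passes 120 N, or if a joint passes its speed limit or range.

## Working session

There is one attempt and no reset: what is moved stays moved. The work goes in short steps, Python scripts to look and compute and a tool call to move; the robot and the scene stay as the last step left them, time stands still between calls to the robot, and variables do not carry over. Pictures are saved under pics/ and viewed, and the job is handed in when it is done.

Besides the shell and the picture viewer there is one more tool, called after "Call:" in YAML: its name, and indented under it one key for each argument. jog_arm: Moves the arm, as the interface text tells. Its arguments: {"type":"object","properties":{"rows":{"type":"array"},"newtons":{"type":"number"}},"required":["rows"]}

```bash
mkdir -p pics
python3 - <<'E'
from rig import status, imaging
import cv2
s=status.observe()
for k,v in s.items(): print(k,v)
for n in ["scene","top","wrist"]:
    im=imaging.get_image(n); cv2.imwrite(f"pics/{n}0.png",cv2.cvtColor(im,cv2.COLOR_RGB2BGR)); print(n,imaging.camera_model(n))
E
```

```text
time_s 0.0
q [ 5.35535663e+01  2.18401661e+01  7.43864396e+01 -9.29530042e-04
  8.38572941e+01 -1.23364974e+01]
qvel [ 0.00488113  0.03002311 -0.01264411 -0.03078168 -0.00182424  0.05155356]
joint_efforts [ 6.06012964e-04 -4.48454654e+01 -2.31277370e+01 -1.43835709e-04
  4.70478932e-03 -2.50046315e-05]
position [0.22449694 0.50176497 0.23070958]
tool_rot [[ 9.12763937e-01 -8.56939520e-04  4.08486549e-01]
 [-4.08487340e-01 -1.18750651e-03  9.12763213e-01]
 [-2.97102434e-04 -9.99998928e-01 -1.43396206e-03]]
ft_force [-0.43515716 -0.07299858 -0.13317008]
wrist_torque [-0.0079669  -0.03365848 -0.01031563]
grip_width 0.08546810734563602
scene {'K': array([[384.33742276,   0.        , 253.91082194],
       [  0.        , 384.33742276, 195.84369331],
       [  0.        ,   0.        ,   1.        ]]), 'distortion': array([-0.04173948,  0.        ,  0.        ,  0.        ,  0.        ]), 'position': array([1.24125011, 0.35085202, 1.02598675]), 'rotation': array([[-0.42438656,  0.68919453, -0.58728779],
       [ 0.90534578,  0.31175439, -0.28837168],
       [-0.01565464, -0.65407959, -0.756
[... 389 characters left out ...]
0.99375371,  0.10860046, -0.02568089],
       [ 0.00353345, -0.19938854, -0.97991414]])}
wrist {'K': array([[301.85987261,   0.        , 254.91749596],
       [  0.        , 301.85987261, 191.71566602],
       [  0.        ,   0.        ,   1.        ]]), 'distortion': array([0.01961889, 0.        , 0.        , 0.        , 0.        ]), 'tool_from_camera': array([[ 1.70795106e-03,  9.64730591e-01,  2.63233678e-01,
        -6.73119299e-02],
       [ 5.34973673e-04, -2.63234906e-01,  9.64731620e-01,
        -1.43024960e-01],
       [ 9.99998398e-01, -1.50689131e-03, -9.65697806e-04,
         8.29301309e-04],
       [ 0.00000000e+00,  0.00000000e+00,  0.00000000e+00,
         1.00000000e+00]])}
```

View pics/scene0.png

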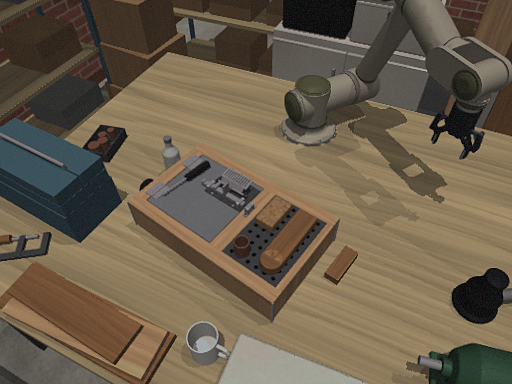

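View pics/top0.png

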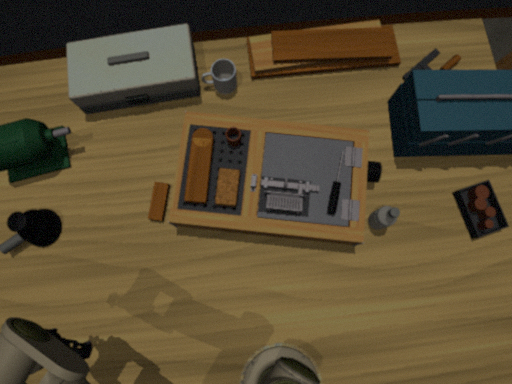

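View pics/wrist0.png

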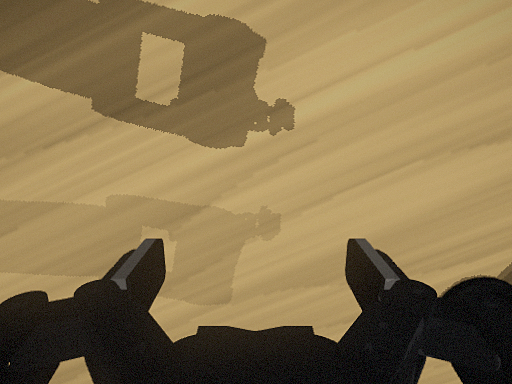

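Run:
```python
import cv2
a=cv2.imread("pics/top0.png")[110:250,165:375]; cv2.imwrite("pics/top0c.png",cv2.resize(a,None,fx=3.8,fy=3.8,interpolation=cv2.INTER_CUBIC))
a=cv2.imread("pics/top0.png")[165:225,235:345]; cv2.imwrite("pics/top0d.png",cv2.resize(a,None,fx=7,fy=7,interpolation=cv2.INTER_CUBIC))
a=cv2.imread("pics/scene0.png")[140:320,120:345]; cv2.imwrite("pics/scene0c.png",cv2.resize(a,None,fx=3.3,fy=3.3,interpolation=cv2.INTER_CUBIC))
```

```text
(no output)
```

View pics/top0c.png

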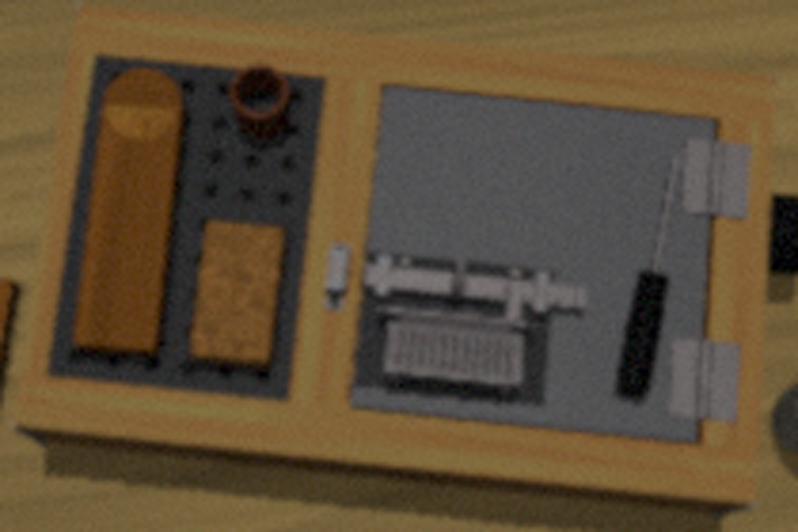

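View pics/top0d.png

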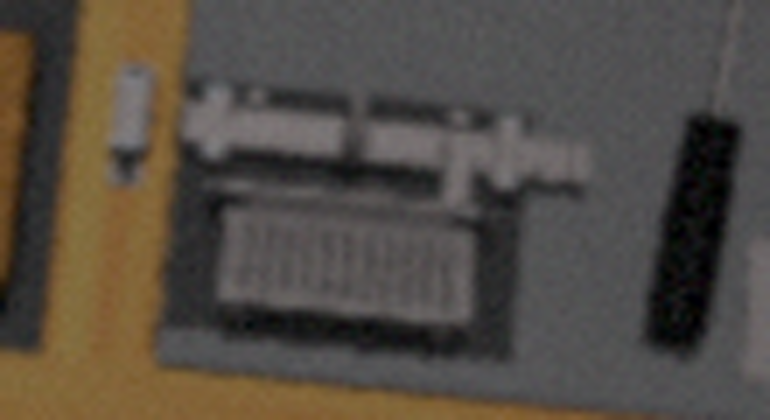

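View pics/scene0c.png

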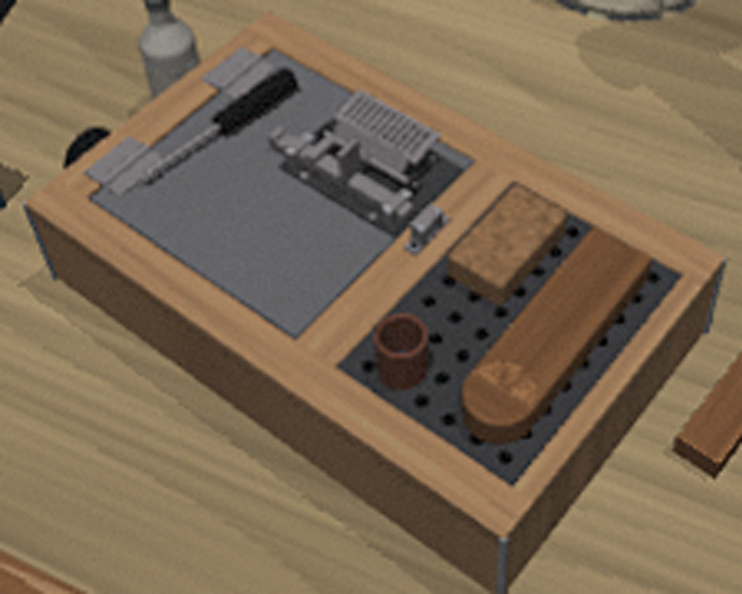

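```bash
cat > h.py <<'E'
import numpy as np, cv2
from rig import status, imaging
def proj(n,P,pose=None):
    m=imaging.camera_model(n)
    if n=="wrist":
        p,R=pose; T=m["tool_from_camera"]; Rc=R@T[:3,:3]; c=p+R@T[:3,3]
    else: Rc=m["rotation"]; c=m["position"]
    rv=cv2.Rodrigues(Rc.T)[0]
    return cv2.projectPoints(np.asarray(P,float).reshape(-1,1,3),rv,-Rc.T@c,m["K"],m["distortion"])[0][:,0]
def ray(n,uv,z,pose=None):
    m=imaging.camera_model(n)
    if n=="wrist":
        p,R=pose; T=m["tool_from_camera"]; Rc=R@T[:3,:3]; c=p+R@T[:3,3]
    else: Rc=m["rotation"]; c=m["position"]
    u=cv2.undistortPoints(np.array([[uv]],float),m["K"],m["distortion"])[0,0]
    d=Rc@np.array([u[0],u[1],1]); return c+d*(z-c[2])/d[2]
def box(P,b):
    c,s=np.cos(b[2]),np.sin(b[2]); P=np.asarray(P,float).reshape(-1,3)
    return np.c_[b[0]+c*P[:,0]-s*P[:,1],b[1]+s*P[:,0]+c*P[:,1],P[:,2]]
def inv(W,b):
    c,s=np.cos(b[2]),np.sin(b[2]); d=np.asarray(W,float).reshape(-1,3)-[b[0],b[1],0]
    return np.c_[c*d[:,0]+s*d[:,1],-s*d[:,0]+c*d[:,1],d[:,2]]
E
python3 - <<'E'
from h import *
from scipy.optimize import least_squares
C=np.array([[.17,.28,.12],[.17,-.28,.12],[-.17,-.28,.12],[-.17,.28,.12]])
t=np.array([[80,10],[775,78],[750,503],[15,425]])/3.8+[165,110]
# scene: near corner(503,538)= +x+y ; (28,205)=+x,-y ; (268,15)=-x-y ; (725,262)=-x+y
s=np.array([[503,538],[28,205],[268,15],[725,262]])/3.3+[120,140]
for nm in (["top"],["scene"],["top","scene"]):
    d={"top":t,"scene":s}
    r=least_squares(lambda b:np.concatenate([(proj(n,box(C,b))-d[n]).ravel() for n in nm]),[.5,0,0])
    print(nm,r.x,np.degrees(r.x[2]),np.round(r.fun,1))
b=r.x
np.save("b.npy",b)
T=lambda u,v:np.array([u,v])/7+[235,165]
for nm,uv,z in [("tab top",T(357,110),.18),("bolt end",T(585,160),.13),("nose",T(460,185),.142),("plate TL",T(225,210),.159),("plate TR",T(475,235),.159),("plate BL",T(222,300),.162),("plate BR",T(470,322),.162),("hatch edge",T(185,90),.12),("keeper",T(130,110),.144)]:
    print(nm,np.round(inv(ray("top",uv,z),b)*1000,1))
E
```

```text
['top'] [ 0.60828037 -0.04049941 -0.21772134] -12.47451368460904 [-0.8 -1.1  0.3 -0.1  1.3  0.6 -0.8  0.4]
['scene'] [ 0.61711802 -0.03421931 -0.2213126 ] -12.680277699751038 [ 0.4  1.4 -1.4 -0.6  0.2 -1.5  0.7 -0.8]
['top', 'scene'] [ 0.61189918 -0.03788578 -0.22004382] -12.60758228108051 [-1.6 -2.3 -0.6 -1.   0.  -0.4 -1.9 -1.   0.  -1.  -1.4 -2.1 -0.1 -2.7
  0.  -2.6]
tab top [[-30.7 -43.8 180. ]]
bolt end [[ -29.  -141.9  130. ]]
nose [[-47.8 -90.4 142. ]]
plate TL [[-72.    3.5 159. ]]
plate TR [[-71.2 -96.5 159. ]]
plate BL [[-108.8    1.   162. ]]
plate BR [[-106.9  -97.2  162. ]]
hatch edge [[-15.   25.1 120. ]]
keeper [[-31.8  46.1 144. ]]
```

```bash
cat >> h.py <<'E'
from scipy.spatial.transform import Rotation as Ro
def goal_rot(b):
    c,s=np.cos(b[2]),np.sin(b[2]); X=np.array([c,s,0]);Y=np.array([-s,c,0])
    return np.c_[-Y,[0,0,-1],X]
def plan(pt,Rt,n):
    s=status.observe(); p=np.array(s["position"]);R=np.array(s["tool_rot"])
    w=Ro.from_matrix(R.T@Rt).as_rotvec()
    # even world translation, with rotation steps
    for i in range(n):
        Ri=R@Ro.from_rotvec(w*i/n).as_matrix()
        print(np.round(Ri.T@(pt-p)/n*100,3), np.round(np.degrees(w)/n,3))
    print("tot",np.round(pt-p,4),np.round(np.degrees(w),2))
E
python3 - <<'E'
from h import *
b=np.load("b.npy")
pt=box([-.061,-.066,.30],b)[0]; print(pt)
plan(pt,goal_rot(b),20)
E
```

```text
[ 0.53796404 -0.08897977  0.3       ]
[ 2.637 -0.344 -2.056] [3.000e-03 3.925e+00 2.000e-03]
[ 2.772 -0.344 -1.871] [3.000e-03 3.925e+00 2.000e-03]
[ 2.893 -0.344 -1.677] [3.000e-03 3.925e+00 2.000e-03]
[ 3.001 -0.345 -1.475] [3.000e-03 3.925e+00 2.000e-03]
[ 3.095 -0.345 -1.266] [3.000e-03 3.925e+00 2.000e-03]
[ 3.175 -0.345 -1.051] [3.000e-03 3.925e+00 2.000e-03]
[ 3.239 -0.345 -0.832] [3.000e-03 3.925e+00 2.000e-03]
[ 3.288 -0.345 -0.608] [3.000e-03 3.925e+00 2.000e-03]
[ 3.322 -0.345 -0.381] [3.000e-03 3.925e+00 2.000e-03]
[ 3.341 -0.345 -0.153] [3.000e-03 3.925e+00 2.000e-03]
[ 3.343 -0.345  0.076] [3.000e-03 3.925e+00 2.000e-03]
[ 3.33  -0.346  0.305] [3.000e-03 3.925e+00 2.000e-03]
[ 3.301 -0.346  0.532] [3.000e-03 3.925e+00 2.000e-03]
[ 3.257 -0.346  0.757] [3.000e-03 3.925e+00 2.000e-03]
[ 3.198 -0.346  0.978] [3.000e-03 3.925e+00 2.000e-03]
[ 3.123 -0.346  1.194] [3.000e-03 3.925e+00 2.000e-03]
[ 3.034 -0.346  1.405] [3.000e-03 3.925e+00 2.000e-03]
[ 2.931 -0.346  1.61 ] [3.000e-03 3.925e+00 2.000e-03]
[ 2.814 -0.346  1.807] [3.000e-03 3.925e+00 2.000e-03]
[ 2.684 -0.346  1.995] [3.000e-03 3.925e+00 2.000e-03]
tot [ 0.3134 -0.5908  0.0691] [6.00e-02 7.85e+01 3.00e-02]
```

Call:
jog_arm:
  rows:
    - {"hand": 0.5, "dx": 2.6, "dy": -0.7, "dz": -2.1, "ay": 3.9}
    - {"hand": 0.5, "dx": 2.8, "dy": -0.7, "dz": -1.9, "ay": 3.9}
    - {"hand": 0.5, "dx": 2.9, "dy": -0.7, "dz": -1.7, "ay": 3.9}
    - {"hand": 0.5, "dx": 3.0, "dy": -0.7, "dz": -1.5, "ay": 3.9}
    - {"hand": 0.5, "dx": 3.1, "dy": -0.7, "dz": -1.3, "ay": 3.9}

```text
invalid input at $.rows[0]: expected keys hand, dx, dy, dz, ax, ay, az
```

Call:
jog_arm:
  rows:
    - {"hand": 0.5, "dx": 3.2, "dy": -0.7, "dz": -1.05, "ay": 3.9}
    - {"hand": 0.5, "dx": 3.2, "dy": -0.7, "dz": -0.8, "ay": 3.9}
    - {"hand": 0.5, "dx": 3.3, "dy": -0.7, "dz": -0.6, "ay": 3.9}
    - {"hand": 0.5, "dx": 3.3, "dy": -0.7, "dz": -0.4, "ay": 3.9}
    - {"hand": 0.5, "dx": 3.3, "dy": -0.7, "dz": -0.15, "ay": 3.9}

```text
invalid input at $.rows[0]: expected keys hand, dx, dy, dz, ax, ay, az
```

Call:
jog_arm:
  rows:
    - {"hand": 0.5, "dx": 3.3, "dz": 0.1, "ay": 3.9}
    - {"hand": 0.5, "dx": 3.3, "dz": 0.3, "ay": 3.9}
    - {"hand": 0.5, "dx": 3.3, "dz": 0.5, "ay": 3.9}
    - {"hand": 0.5, "dx": 3.3, "dz": 0.75, "ay": 3.9}
    - {"hand": 0.5, "dx": 3.2, "dz": 1.0, "ay": 3.9}

```text
invalid input at $.rows[0]: expected keys hand, dx, dy, dz, ax, ay, az
```

Call:
jog_arm:
  rows:
    - {"hand": 0.5, "dx": 3.1, "dz": 1.2, "ay": 3.9}
    - {"hand": 0.5, "dx": 3.0, "dz": 1.4, "ay": 3.9}
    - {"hand": 0.5, "dx": 2.9, "dz": 1.6, "ay": 3.9}
    - {"hand": 0.5, "dx": 2.8, "dz": 1.8, "ay": 3.9}
    - {"hand": 0.5, "dx": 2.7, "dz": 2.0, "ay": 3.9}

```text
invalid input at $.rows[0]: expected keys hand, dx, dy, dz, ax, ay, az
```

Run:
```python
from h import *
b=np.load("b.npy")
s=status.observe(); print(s["time_s"],s["position"],s["grip_width"],s["ft_force"],inv(s["position"],b))
plan(box([-.061,-.066,.28],b)[0],goal_rot(b),5)
pose=(np.array(s["position"]),np.array(s["tool_rot"]))
im=cv2.cvtColor(imaging.get_image("wrist"),cv2.COLOR_RGB2BGR)
cv2.imwrite("pics/w1.png",im)
im=cv2.resize(im,None,fx=1.5,fy=1.5,interpolation=cv2.INTER_CUBIC)
P=[[-.09,.003,.159],[-.09,-.097,.159],[-.0325,-.0445,.18],[-.0325,-.089,.142],[-.0325,.046,.144],[-.17,-.28,.12],[.17,-.28,.12]]
for q in proj("wrist",box(P,b),pose): cv2.circle(im,tuple(int(x*1.5) for x in q),4,(0,0,255),1)
cv2.imwrite("pics/w1b.png",im)
```

```text
0.15 [0.22454384 0.50183345 0.23086551] 0.08560953092972809 [-0.21946788  0.04052961 -0.86305217] [[-0.49582118  0.44215648  0.23086551]]
[10.548 -0.976 -8.226] [1.2000e-02 1.5699e+01 6.0000e-03]
[12.381 -0.979 -5.064] [1.2000e-02 1.5699e+01 6.0000e-03]
[13.289 -0.981 -1.525] [1.2000e-02 1.5699e+01 6.0000e-03]
[13.206 -0.982  2.128] [1.2000e-02 1.5699e+01 6.0000e-03]
[12.137 -0.983  5.622] [1.2000e-02 1.5699e+01 6.0000e-03]
tot [ 0.3134 -0.5908  0.0491] [6.00e-02 7.85e+01 3.00e-02]
```

View pics/w1b.png

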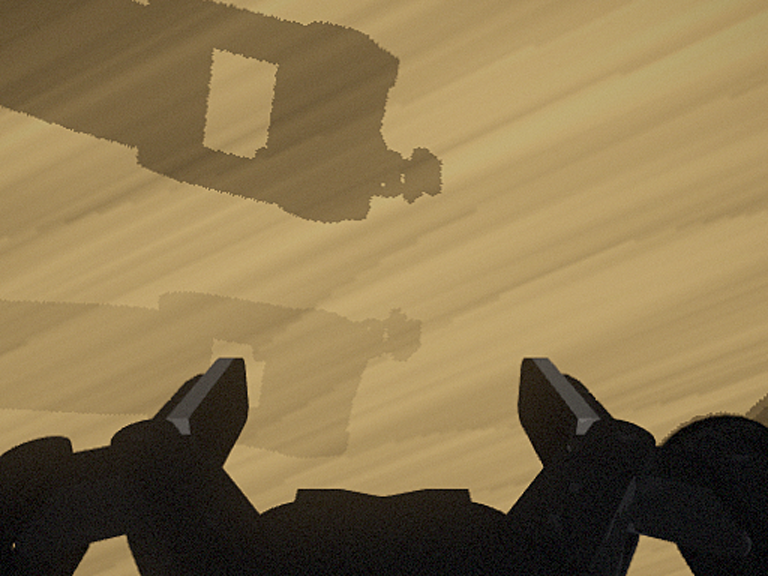

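All keys are required; nothing moved, and the picture still shows only bare bench. I'll resend the moves with full keys.

Call:
jog_arm:
  rows:
    - {"hand": 0.5, "dx": 2.6, "dy": -0.7, "dz": -2.1, "ax": 0, "ay": 3.9, "az": 0}
    - {"hand": 0.5, "dx": 2.8, "dy": -0.7, "dz": -1.9, "ax": 0, "ay": 3.9, "az": 0}
    - {"hand": 0.5, "dx": 2.9, "dy": -0.7, "dz": -1.7, "ax": 0, "ay": 3.9, "az": 0}
    - {"hand": 0.5, "dx": 3.0, "dy": -0.7, "dz": -1.5, "ax": 0, "ay": 3.9, "az": 0}
    - {"hand": 0.5, "dx": 3.1, "dy": -0.7, "dz": -1.3, "ax": 0, "ay": 3.9, "az": 0}

```text
time_s: 0.62
position: [0.3026, 0.3516, 0.2665]
tool_rot: [[0.722, -0.0, 0.692], [-0.692, -0.0, 0.722], [-0.0, -1.0, -0.0]]
ft_force: [0.9, 0.3, 0.4]
grip_width: 0.0428
```

Call:
jog_arm:
  rows:
    - {"hand": 0.5, "dx": 3.2, "dy": -0.7, "dz": -1.05, "ax": 0, "ay": 3.9, "az": 0}
    - {"hand": 0.5, "dx": 3.2, "dy": -0.7, "dz": -0.8, "ax": 0, "ay": 3.9, "az": 0}
    - {"hand": 0.5, "dx": 3.3, "dy": -0.7, "dz": -0.6, "ax": 0, "ay": 3.9, "az": 0}
    - {"hand": 0.5, "dx": 3.3, "dy": -0.7, "dz": -0.4, "ax": 0, "ay": 3.9, "az": 0}
    - {"hand": 0.5, "dx": 3.3, "dy": -0.7, "dz": -0.15, "ax": 0, "ay": 3.9, "az": 0}

```text
time_s: 1.03
position: [0.3813, 0.2047, 0.3017]
tool_rot: [[0.449, 0.0, 0.893], [-0.893, 0.0, 0.449], [-0.0, -1.0, 0.0]]
ft_force: [0.5, -0.3, -0.6]
grip_width: 0.0424
```

Call:
jog_arm:
  rows:
    - {"hand": 0.5, "dx": 3.3, "dy": 0, "dz": 0.1, "ax": 0, "ay": 3.9, "az": 0}
    - {"hand": 0.5, "dx": 3.3, "dy": 0, "dz": 0.3, "ax": 0, "ay": 3.9, "az": 0}
    - {"hand": 0.5, "dx": 3.3, "dy": 0, "dz": 0.5, "ax": 0, "ay": 3.9, "az": 0}
    - {"hand": 0.5, "dx": 3.3, "dy": 0, "dz": 0.75, "ax": 0, "ay": 3.9, "az": 0}
    - {"hand": 0.5, "dx": 3.2, "dy": 0, "dz": 1.0, "ax": 0, "ay": 3.9, "az": 0}

```text
time_s: 1.45
position: [0.4603, 0.0576, 0.3013]
tool_rot: [[0.125, -0.0, 0.992], [-0.992, 0.0, 0.125], [-0.0, -1.0, -0.0]]
ft_force: [0.7, 0.8, -0.3]
grip_width: 0.0427
```

Call:
jog_arm:
  rows:
    - {"hand": 0.5, "dx": 3.1, "dy": 0, "dz": 1.2, "ax": 0, "ay": 3.9, "az": 0}
    - {"hand": 0.5, "dx": 3.0, "dy": 0, "dz": 1.4, "ax": 0, "ay": 3.9, "az": 0}
    - {"hand": 0.5, "dx": 2.9, "dy": 0, "dz": 1.6, "ax": 0, "ay": 3.9, "az": 0}
    - {"hand": 0.5, "dx": 2.8, "dy": 0, "dz": 1.8, "ax": 0, "ay": 3.9, "az": 0}
    - {"hand": 0.5, "dx": 2.7, "dy": 0, "dz": 2.0, "ax": 0, "ay": 3.9, "az": 0}

```text
time_s: 1.87
position: [0.5396, -0.0886, 0.3012]
tool_rot: [[-0.213, -0.0, 0.977], [-0.977, 0.0, -0.213], [-0.0, -1.0, -0.0]]
ft_force: [1.3, 1.0, -0.1]
grip_width: 0.0427
```

```bash
cat > look.py <<'E'
from h import *
import sys
b=np.load("b.npy")
s=status.observe(); print(s["time_s"],s["position"],s["grip_width"],s["ft_force"],inv(s["position"],b)*1000)
plan(box([-.061,-.066,.28],b)[0],goal_rot(b),1)
pose=(np.array(s["position"]),np.array(s["tool_rot"]))
im=cv2.cvtColor(imaging.get_image("wrist"),cv2.COLOR_RGB2BGR)
cv2.imwrite(f"pics/{sys.argv[1]}raw.png",im)
im=cv2.resize(im,None,fx=1.5,fy=1.5,interpolation=cv2.INTER_CUBIC)
P=[[-.09,.003,.159],[-.09,-.097,.159],[-.0325,-.0445,.18],[-.0325,-.089,.142],[-.0325,.046,.144],[-.17,-.28,.12],[.17,-.28,.12]]
for q in proj("wrist",box(P,b),pose): cv2.circle(im,tuple(int(x*1.5) for x in q),4,(0,0,255),1)
cv2.imwrite(f"pics/{sys.argv[1]}.png",im)
E
python3 look.py w2
```

```text
1.8667 [ 0.53962421 -0.08859292  0.30116474] 0.04265290164531252 [ 1.25587708  0.99520072 -0.07656522] [[-59.46429604 -65.26010616 301.16474472]]
[ 0.073  2.117 -0.153] [ 0.018  0.292 -0.008]
tot [-0.0017 -0.0004 -0.0212] [ 0.02  0.29 -0.01]
```

View pics/w2.png

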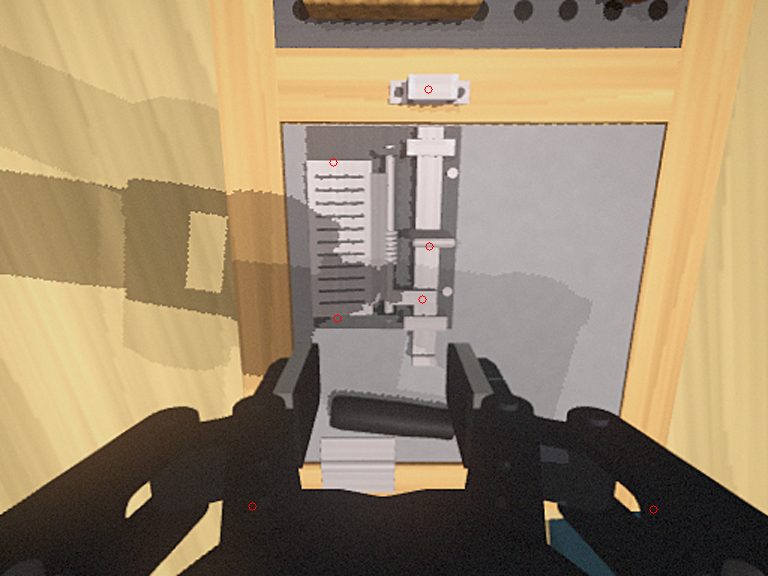

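```bash
python3 - <<'E'
from h import *
b=np.load("b.npy");s=status.observe();pose=(np.array(s["position"]),np.array(s["tool_rot"]))
for nm,uv,z in [("tab topfront L",(414,237),.18),("tab top front R",(456,237),.18),("tab top rear",(434,247),.18),("plate FL",(308,161),.160),("plate FR",(371,160),.157),("plate RL",(314,319),.162),("nose front L",(400,291),.142),("nose back",(420,306),.142),("keeper",(433,88),.144),("hatch L",(283,123),.12),("hatch R",(667,124),.12),("deck front L",(274,47),.12),("deck fr R",(684,47),.12)]:
    print(nm,np.round(inv(ray("wrist",np.array(uv)/1.5,z,pose),b)*1000,1))
E
python3 - <<'E'
import cv2
a=cv2.imread("pics/w2raw.png")[75:255,180:330]; cv2.imwrite("pics/w2c.png",cv2.resize(a,None,fx=3.3,fy=3.3,interpolation=cv2.INTER_CUBIC))
E
```

```text
tab topfront L [[-38.5 -43.5 180. ]]
tab top front R [[-14.  -43.7 180. ]]
tab top rear [[-26.7 -49.5 180. ]]
plate FL [[-101.5   -0.6  160. ]]
plate FR [[-6.37e+01 -1.00e-01  1.57e+02]]
plate RL [[-102.1 -100.3  162. ]]
nose front L [[-45.1 -87.1 142. ]]
nose back [[-31.1 -98.1 142. ]]
keeper [[-25.9  41.8 144. ]]
hatch L [[-123.4   24.1  120. ]]
hatch R [[132.8  21.6 120. ]]
deck front L [[-126.1   69.8  120. ]]
deck fr R [[135.6  67.5 120. ]]
```

View pics/w2c.png

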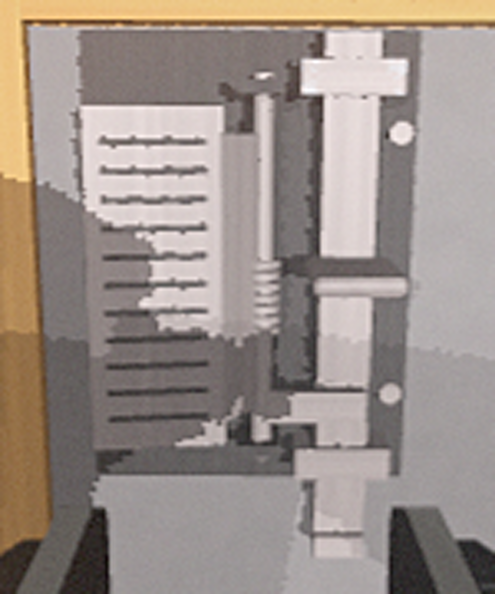

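Call:
jog_arm:
  rows:
    - {"hand": 0.5, "dx": 0.05, "dy": 2.1, "dz": 0, "ax": 0, "ay": 0.3, "az": 0}
    - {"hand": 0.5, "dx": 0.05, "dy": 2.1, "dz": 0, "ax": 0, "ay": 0.3, "az": 0}
    - {"hand": 0.5, "dx": 0.05, "dy": 2.1, "dz": 0, "ax": 0, "ay": 0, "az": 0}
    - {"hand": 0.5, "dx": 0.05, "dy": 2.1, "dz": 0, "ax": 0, "ay": 0, "az": 0}
    - {"hand": 0.5, "dx": 0, "dy": 2.0, "dz": 0, "ax": 0, "ay": 0, "az": 0}

```text
time_s: 2.33
position: [0.5385, -0.089, 0.1961]
tool_rot: [[-0.22, -0.001, 0.975], [-0.975, 0.0, -0.22], [-0.0, -1.0, -0.001]]
ft_force: [0.3, -1.0, 0.4]
grip_width: 0.0428
```

```bash
python3 look.py w3
python3 - <<'E'
from h import *
for n in ["top","scene"]:
    im=cv2.cvtColor(imaging.get_image(n),cv2.COLOR_RGB2BGR); cv2.imwrite(f"pics/{n}3.png",im)
a=cv2.imread("pics/scene3.png")[150:230,180:280]; cv2.imwrite("pics/scene3c.png",cv2.resize(a,None,fx=7,fy=7,interpolation=cv2.INTER_CUBIC))
E
```

```text
2.3333 [ 0.53845514 -0.08895483  0.19608376] 0.0428419474948899 [ 0.33460061 -1.03719683  0.35708942] [[-60.52618281 -65.86846513 196.08375925]]
[ 0.013 -8.392 -0.052] [ 0.034 -0.105 -0.003]
tot [-0.0005 -0.      0.0839] [ 0.03 -0.1  -0.  ]
```

View pics/w3.png

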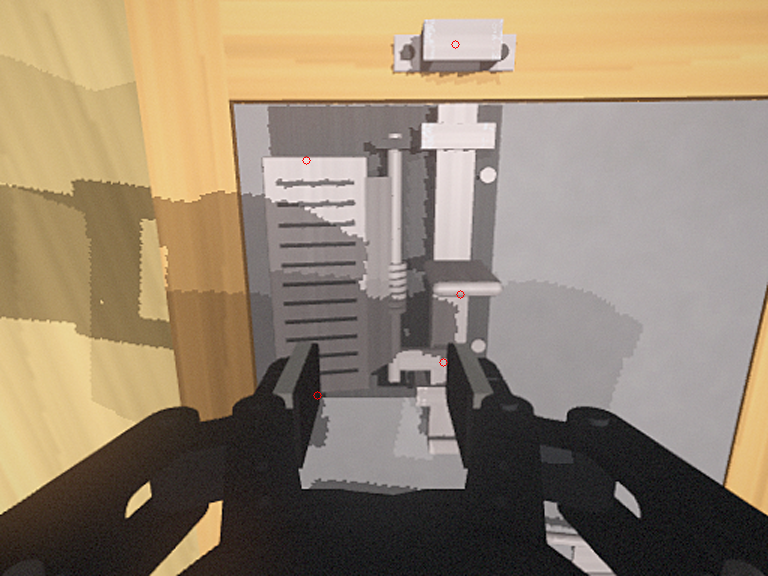

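View pics/scene3c.png

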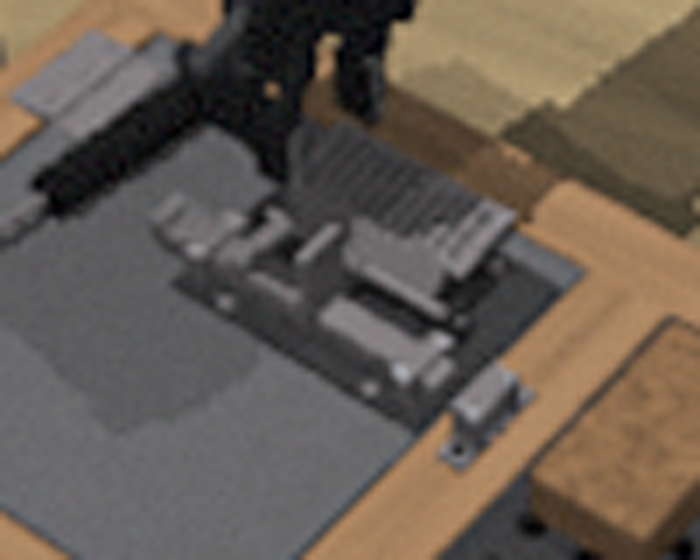

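Run:
```python
from h import *
b=np.load("b.npy");s=status.observe();pose=(np.array(s["position"]),np.array(s["tool_rot"]))
print(pose[0])
for nm,uv,z in [("tab top L",(431,287),.181),("tab top R",(502,287),.181),("plate FL",(263,158),.162),("plate FR",(366,157),.157),("plate RL",(273,388),.162),("plate RR",(372,388),.157),("nose front",(420,352),.142),("keeper FL",(425,22),.144),("keeper FR",(504,20),.144),("hatch L",(230,101),.12)]:
    w=ray("wrist",np.array(uv)/1.5,z,pose)
    print(nm,np.round(inv(w,b)*1000,1),"tool",np.round(pose[1].T@(w-pose[0])*1000,1))
# tool coords -> wrist px of fingertip corners
for off in [0,-6]:
  T=[[x,off,z] for z in (21.5,36,-21.5,-36) for x in (-11,11)]
  print(np.round(proj("wrist",pose[0]+(pose[1]@(np.array(T,float)/1000).T).T,pose)*1.5))
# triangulate tab by scene: tab top centre in scene3c (322,238)/7+(180,150)
for z in (.18,): print("scene tab",inv(ray("scene",np.array([318,242])/7+[180,150],z),b)*1000)
```

```text
[ 0.53829766 -0.08880494  0.19659345]
tab top L [[-43.6 -41.3 181. ]] tool [-24.4  15.6  17.1]
tab top R [[-17.9 -41.4 181. ]] tool [-24.4  15.5  42.8]
plate FL [[-106.1    4.   162. ]] tool [-69.6  34.7 -45.5]
plate FR [[-67.5   4.3 157. ]] tool [-70.1  39.6  -6.8]
plate RL [[-108.8  -91.7  162. ]] tool [ 26.   34.7 -48. ]
plate RR [[-66.2 -94.4 157. ]] tool [28.7 39.6 -5.3]
nose front [[-43.9 -83.7 142. ]] tool [17.9 54.5 17. ]
keeper FL [[-44.7  53.9 144. ]] tool [-119.7   52.6   15.9]
keeper FR [[-14.6  54.4 144. ]] tool [-120.2   52.5   46.1]
hatch L [[-129.9   29.   120. ]] tool [-94.6  76.8 -69.1]
[[448. 338.]
 [445. 396.]
 [491. 338.]
 [487. 396.]
 [320. 338.]
 [323. 396.]
 [277. 338.]
 [281. 397.]]
[[450. 344.]
 [448. 405.]
 [495. 344.]
 [491. 405.]
 [318. 345.]
 [320. 405.]
 [273. 345.]
 [277. 405.]]
scene tab [[-25.42372714 -36.86674688 180.        ]]
```

```bash
python3 look.py w4;  python3 - <<'E'
import cv2
a=cv2.imread("pics/w4raw.png")[95:285,160:350]; cv2.imwrite("pics/w4c.png",cv2.resize(a,None,fx=3,fy=3,interpolation=cv2.INTER_CUBIC))
E
```

```text
2.4833 [ 0.53829766 -0.08880494  0.19659345] 0.04282036391042425 [1.4629674  0.24843672 0.72455811] [[-60.7125875  -65.7565709  196.59344791]]
[ 0.021 -8.341 -0.052] [ 0.158 -0.1   -0.025]
tot [-0.0003 -0.0002  0.0834] [ 0.16 -0.1  -0.02]
```

View pics/w4c.png

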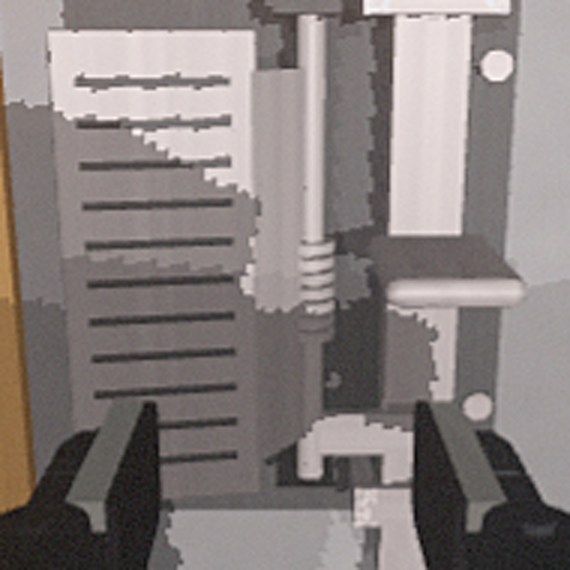

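Run:
```python
from h import *
from scipy.optimize import least_squares
b=np.load("b.npy")
R2=goal_rot(b)@Ro.from_rotvec([0,np.radians(-.29),0]).as_matrix()
v2=(np.array([0.53962421,-0.08859292,0.30116474]),R2)
s=status.observe(); v4=(np.array(s["position"]),np.array(s["tool_rot"]))
c2=lambda u,v:np.array([u,v])/3.3+[180,75]
c4=lambda u,v:np.array([u,v])/3+[160,95]
F={"tabL":(c2(315,286),c4(389,292)),"tabR":(c2(407,287),c4(524,292)),"plFL":(c2(81,106),c4(48,32)),"plFR":(c2(220,106),c4(253,32)),
"bolt1":(c2(401,133),c4(497,66)),"bolt2":(c2(390,394),c4(478,407)),"rib1L":(c2(100,141),c4(75,82)),"rib1R":(c2(207,141),c4(230,79)),"rib6R":(c2(210,283),c4(231,282)),"keepFL":(np.array([412,73])/1.5,np.array([425,19])/1.5),"keepFR":(np.array([459,73])/1.5,np.array([505,19])/1.5),"hatchFL":(np.array([283,123])/1.5,np.array([230,101])/1.5)}
pts={}
for k,(p,q) in F.items():
    r=least_squares(lambda X:np.r_[(proj("wrist",X,v2)[0]-p),(proj("wrist",X,v4)[0]-q)],[.55,-.06,.16])
    print(k,np.round(inv(r.x,b)*1000,1),"tool4",np.round(v4[1].T@(r.x-v4[0])*1000,1),np.round(r.fun,1))
```

```text
tabL [[-42.  -41.5 184.2]] tool4 [-24.3  13.7  18. ] [ 0.5 -0.2 -0.3  0.1]
tabR [[-18.  -41.4 185. ]] tool4 [-24.5  12.9  42. ] [ 0.4 -0.4 -0.2  0.2]
plFL [[-106.4    3.8  157.6]] tool4 [-69.5  40.3 -46.5] [ 0. -0. -0.  0.]
plFR [[-72.1   5.    1.6]] tool4 [-70.8 196.3 -12.2] [ 0.1 -0.2 -0.1  0.2]
bolt1 [[-15.2  -3.4 141.7]] tool4 [-62.5  56.2  44.7] [ 0.  -0.1 -0.   0.1]
bolt2 [[-13.2 -85.7 132. ]] tool4 [19.8 65.9 46.9] [ 0.5 -0.3 -0.4  0.2]
rib1L [[-101.    -5.5  161.2]] tool4 [-60.2  36.7 -41.1] [ 0.  0. -0. -0.]
rib1R [[-72.6  -6.1 135.2]] tool4 [-59.7  62.7 -12.6] [-0.  -0.1  0.   0. ]
rib6R [[-70.9 -43.3 170. ]] tool4 [-22.5  27.9 -10.9] [-0.4 -0.1  0.2  0.1]
keepFL [[-43.4  55.4 143. ]] tool4 [-121.2   54.9   16.4] [-0.9 -0.3  0.6  0.2]
keepFR [[-14.5  53.8 149.1]] tool4 [-119.7   48.8   45.3] [ 0.6  0.5 -0.4 -0.3]
hatchFL [[-123.6   26.8  138.4]] tool4 [-92.5  59.5 -63.7] [ 0.  -0.1 -0.   0.1]
```

Call:
jog_arm:
  rows:
    - {"hand": 0.5, "dx": -0.2, "dy": 0.7, "dz": 0, "ax": 0, "ay": 0, "az": 0}
    - {"hand": 0.5, "dx": 0, "dy": 0.8, "dz": 0, "ax": 0, "ay": 0, "az": 0}
    - {"hand": 0.5, "dx": 0, "dy": 0.8, "dz": 0, "ax": 0, "ay": 0, "az": 0}
    - {"hand": 0.5, "dx": 0, "dy": 0.8, "dz": 0, "ax": 0, "ay": 0, "az": 0}
    - {"hand": 0.5, "dx": 0, "dy": 0, "dz": 0, "ax": 0, "ay": 0, "az": 0}

```text
time_s: 2.95
position: [0.5385, -0.0868, 0.1645]
tool_rot: [[-0.22, -0.003, 0.975], [-0.975, 0.001, -0.22], [-0.0, -1.0, -0.003]]
ft_force: [-0.3, 0.8, -0.1]
grip_width: 0.0431
```

```bash
python3 look.py w5;  python3 - <<'E'
from h import *
im=cv2.cvtColor(imaging.get_image("scene"),cv2.COLOR_RGB2BGR)[150:230,180:280]
cv2.imwrite("pics/scene5c.png",cv2.resize(im,None,fx=7,fy=7,interpolation=cv2.INTER_CUBIC))
E
```

```text
2.95 [ 0.53845663 -0.08677792  0.16451261] 0.043136368924375425 [-0.3083949   0.77192436 -0.09861754] [[-60.99989101 -63.74372936 164.51261286]]
[  0.221 -11.549  -0.035] [ 0.176 -0.102 -0.024]
tot [-0.0005 -0.0022  0.1155] [ 0.18 -0.1  -0.02]
```

View pics/w5.png

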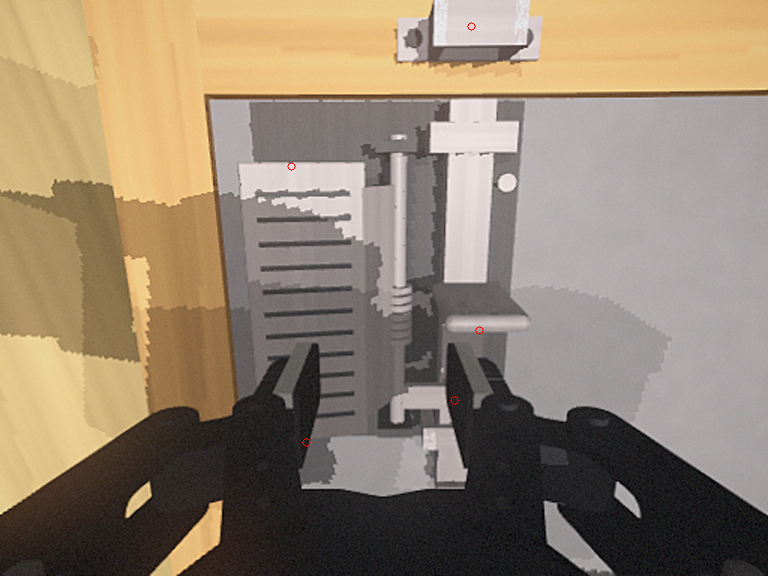

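View pics/scene5c.png

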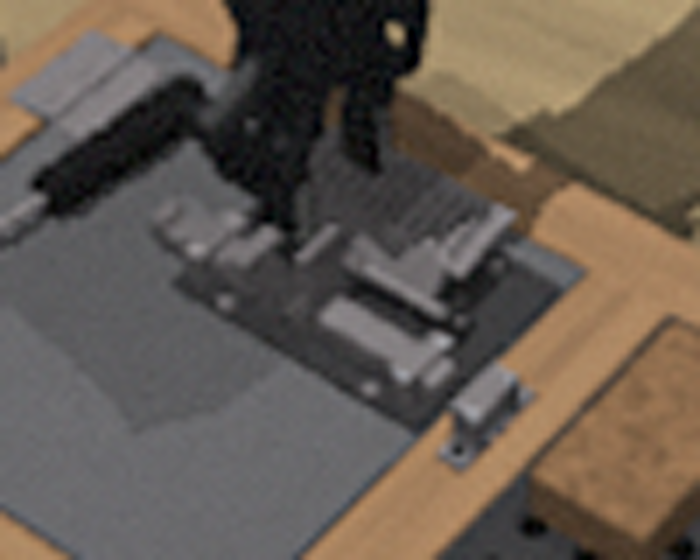

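The right finger's tip, near (450,345) in the wrist view, is just behind the tab, whose top is at (487,324). The left finger is over the plate. I'll descend gently.

Call:
jog_arm:
  rows:
    - {"hand": 0.5, "dx": 0, "dy": 0.3, "dz": 0, "ax": 0, "ay": 0, "az": 0}
    - {"hand": 0.5, "dx": 0, "dy": 0.3, "dz": 0, "ax": 0, "ay": 0, "az": 0}
    - {"hand": 0.5, "dx": 0, "dy": 0.3, "dz": 0, "ax": 0, "ay": 0, "az": 0}
    - {"hand": 0.5, "dx": 0, "dy": 0, "dz": 0, "ax": 0, "ay": 0, "az": 0}
    - {"hand": 0.5, "dx": 0, "dy": 0, "dz": 0, "ax": 0, "ay": 0, "az": 0}

```text
time_s: 3.47
position: [0.5393, -0.0871, 0.1574]
tool_rot: [[-0.22, 0.0, 0.975], [-0.975, -0.0, -0.22], [0.0, -1.0, 0.0]]
ft_force: [0.6, -0.5, 0.0]
grip_width: 0.0426
```

Call:
jog_arm:
  rows:
    - {"hand": 0.5, "dx": 0, "dy": 0.2, "dz": 0, "ax": 0, "ay": 0, "az": 0}
    - {"hand": 0.5, "dx": 0, "dy": 0.2, "dz": 0, "ax": 0, "ay": 0, "az": 0}
    - {"hand": 0.5, "dx": 0, "dy": 0.1, "dz": 0, "ax": 0, "ay": 0, "az": 0}
    - {"hand": 0.5, "dx": 0, "dy": 0, "dz": 0, "ax": 0, "ay": 0, "az": 0}
    - {"hand": 0.5, "dx": 0, "dy": 0, "dz": 0, "ax": 0, "ay": 0, "az": 0}

```text
time_s: 3.88
position: [0.5389, -0.0869, 0.1524]
tool_rot: [[-0.22, -0.001, 0.976], [-0.976, 0.0, -0.22], [-0.0, -1.0, -0.001]]
ft_force: [-3.0, 1.1, 3.3]
grip_width: 0.0425
```

Call:
jog_arm:
  rows:
    - {"hand": 0.5, "dx": 0, "dy": 0.2, "dz": 0, "ax": 0, "ay": 0, "az": 0}
    - {"hand": 0.5, "dx": 0, "dy": 0.2, "dz": 0, "ax": 0, "ay": 0, "az": 0}
    - {"hand": 0.5, "dx": 0, "dy": 0.2, "dz": 0, "ax": 0, "ay": 0, "az": 0}
    - {"hand": 0.5, "dx": 0, "dy": 0, "dz": 0, "ax": 0, "ay": 0, "az": 0}
    - {"hand": 0.5, "dx": 0, "dy": 0, "dz": 0, "ax": 0, "ay": 0, "az": 0}

```text
time_s: 4.3
position: [0.5381, -0.0868, 0.1468]
tool_rot: [[-0.22, -0.002, 0.976], [-0.976, 0.0, -0.22], [0.0, -1.0, -0.002]]
ft_force: [-8.1, 1.2, 11.8]
grip_width: 0.0428
```

Call:
jog_arm:
  rows:
    - {"hand": 0.5, "dx": 0, "dy": 0.1, "dz": 0, "ax": 0, "ay": 0, "az": 0}
    - {"hand": 0.5, "dx": 0, "dy": 0.1, "dz": 0, "ax": 0, "ay": 0, "az": 0}
    - {"hand": 0.5, "dx": 0, "dy": 0, "dz": 0, "ax": 0, "ay": 0, "az": 0}
    - {"hand": 0.5, "dx": 0, "dy": 0, "dz": 0, "ax": 0, "ay": 0, "az": 0}
    - {"hand": 0.5, "dx": 0, "dy": 0, "dz": 0, "ax": 0, "ay": 0, "az": 0}

```text
time_s: 4.72
position: [0.5381, -0.0868, 0.1463]
tool_rot: [[-0.22, -0.001, 0.976], [-0.976, -0.0, -0.22], [0.001, -1.0, -0.001]]
ft_force: [-12.0, 2.3, 23.0]
grip_width: 0.043
```

```bash
python3 look.py w6;  python3 - <<'E'
from h import *
im=cv2.cvtColor(imaging.get_image("scene"),cv2.COLOR_RGB2BGR)[150:230,180:280]
cv2.imwrite("pics/scene6c.png",cv2.resize(im,None,fx=7,fy=7,interpolation=cv2.INTER_CUBIC))
print(status.observe()["ft_force"],status.observe()["wrist_torque"])
a=cv2.imread("pics/w6raw.png")[60:330,130:380]; cv2.imwrite("pics/w6c.png",cv2.resize(a,None,fx=2.2,fy=2.2,interpolation=cv2.INTER_CUBIC))
E
```

```text
4.7167 [ 0.53814088 -0.08681378  0.14629105] 0.043012057958014306 [-11.99344965   2.29502594  23.03789725] [[-61.30019846 -63.84763637 146.29104535]]
[  0.224 -13.371   0.015] [ 0.064 -0.081  0.039]
tot [-0.0002 -0.0022  0.1337] [ 0.06 -0.08  0.04]
[-13.29079559   2.17508515  22.31132736] [0.51198049 2.71888363 0.02355017]
```

View pics/w6c.png

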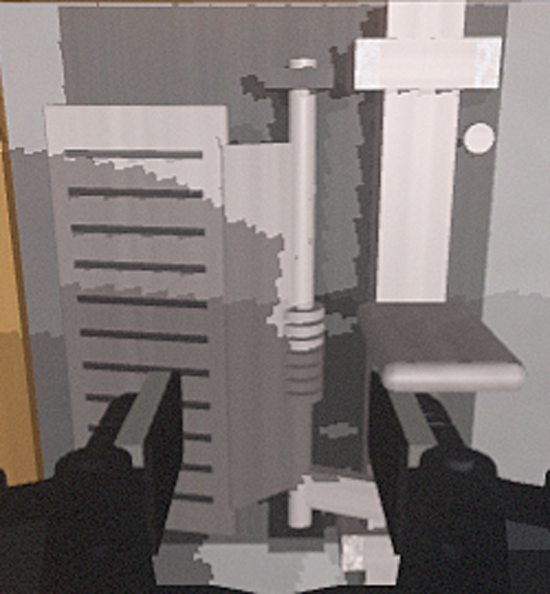

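View pics/scene6c.png

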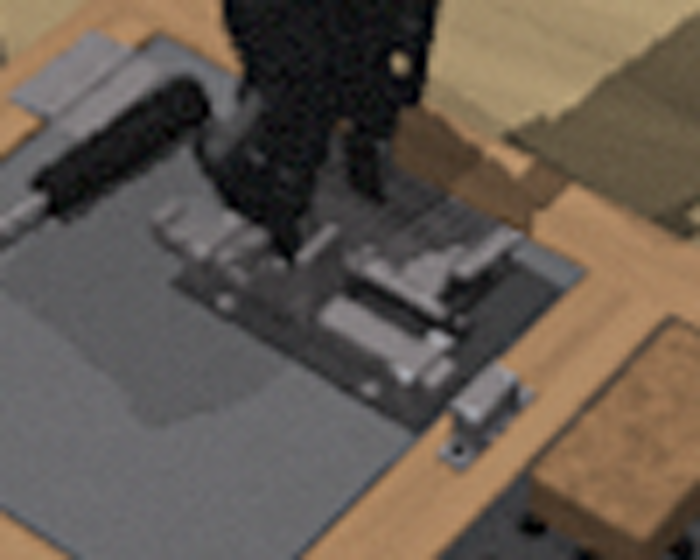

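Run:
```python
from h import *
b=np.load("b.npy");s=status.observe();pose=(np.array(s["position"]),np.array(s["tool_rot"]))
# out,z coords ; rotation takes outer down: angle -th
def rot(t): return np.array([[np.cos(t),np.sin(t)],[-np.sin(t),np.cos(t)]])
p0=np.array([57,39.]);p1=np.array([61,28.])
R=rot(.33); C=np.linalg.solve(np.eye(2)-R,p1-R@p0); print("pin",C)
c=lambda u,v:np.array([u,v])/2.2+[130,60]
print("obs FL,FR",c(45,106),c(225,106))
u=np.array([np.cos(np.radians(9)),np.sin(np.radians(9))])
for th in (0,.15,.2,.25,.3,.33,.36):
    q=[C+rot(th)@(p0+k*u-C) for k in (20,-20)]
    P=[[-.0303-o/1000,.004,.12+z/1000] for o,z in q]
    print(th,np.round(proj("wrist",box(P,b),pose),1).tolist(), np.round(q,1).tolist())
```

```text
pin [25.96971713 21.48898805]
obs FL,FR [150.45454545 108.18181818] [232.27272727 108.18181818]
0 [[142.7, 108.7], [241.0, 108.6]] [[76.8, 42.1], [37.2, 35.9]]
0.15 [[143.4, 108.7], [236.5, 108.6]] [[79.3, 34.3], [39.3, 34.0]]
0.2 [[144.3, 108.7], [235.2, 108.6]] [[79.8, 31.6], [39.9, 33.3]]
0.25 [[145.4, 108.7], [234.0, 108.6]] [[80.3, 28.9], [40.5, 32.6]]
0.3 [[146.9, 108.7], [232.9, 108.6]] [[80.6, 26.2], [41.0, 31.9]]
0.33 [[147.8, 108.7], [232.2, 108.6]] [[80.7, 24.6], [41.3, 31.4]]
0.36 [[148.9, 108.7], [231.6, 108.6]] [[80.8, 22.9], [41.6, 31.0]]
```

Call:
jog_arm:
  rows:
    - {"hand": 0.5, "dx": -0.3, "dy": 0, "dz": 0, "ax": 0, "ay": 0, "az": 0}
    - {"hand": 0.5, "dx": -0.3, "dy": 0, "dz": 0, "ax": 0, "ay": 0, "az": 0}
    - {"hand": 0.5, "dx": -0.3, "dy": 0, "dz": 0, "ax": 0, "ay": 0, "az": 0}
    - {"hand": 0.5, "dx": -0.3, "dy": 0, "dz": 0, "ax": 0, "ay": 0, "az": 0}
    - {"hand": 0.5, "dx": -0.3, "dy": 0, "dz": 0, "ax": 0, "ay": 0, "az": 0}

```text
time_s: 5.23
position: [0.5428, -0.0758, 0.1469]
tool_rot: [[-0.22, 0.002, 0.975], [-0.975, -0.008, -0.22], [0.007, -1.0, 0.004]]
ft_force: [-10.6, -18.8, 21.0]
grip_width: 0.0427
```

Call:
jog_arm:
  rows:
    - {"hand": 0.5, "dx": -0.3, "dy": 0, "dz": 0, "ax": 0, "ay": 0, "az": 0}
    - {"hand": 0.5, "dx": -0.3, "dy": 0, "dz": 0, "ax": 0, "ay": 0, "az": 0}
    - {"hand": 0.5, "dx": -0.3, "dy": 0, "dz": 0, "ax": 0, "ay": 0, "az": 0}
    - {"hand": 0.5, "dx": 0, "dy": 0, "dz": 0, "ax": 0, "ay": 0, "az": 0}
    - {"hand": 0.5, "dx": 0, "dy": 0, "dz": 0, "ax": 0, "ay": 0, "az": 0}

```text
time_s: 5.65
position: [0.5451, -0.0666, 0.147]
tool_rot: [[-0.22, 0.003, 0.976], [-0.976, -0.007, -0.22], [0.006, -1.0, 0.005]]
ft_force: [-8.4, -12.4, 20.3]
grip_width: 0.043
```

```bash
python3 look.py w7
```

```text
5.65 [ 0.54514249 -0.06664091  0.1470338 ] 0.043001097026299145 [ -8.36799364 -12.42436737  20.26023116] [[-58.87059038 -42.63292022 147.03379544]]
[  2.42  -13.283  -0.144] [-0.28  -0.095  0.358]
tot [-0.0072 -0.0223  0.133 ] [-0.28 -0.09  0.36]
```

View pics/w7.png

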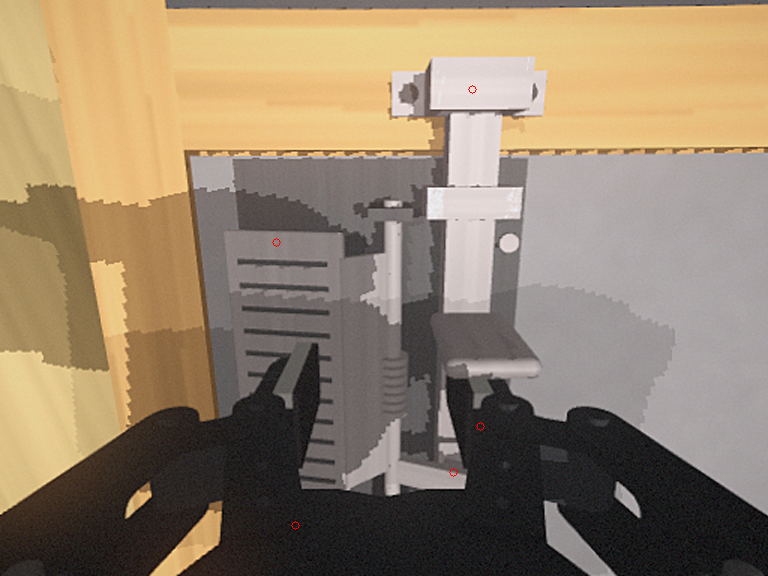

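Call:
jog_arm:
  rows:
    - {"hand": 0.5, "dx": -0.3, "dy": 0.02, "dz": -0.02, "ax": 0, "ay": 0, "az": 0}
    - {"hand": 0.5, "dx": -0.3, "dy": 0.02, "dz": -0.02, "ax": 0, "ay": 0, "az": 0}
    - {"hand": 0.5, "dx": -0.3, "dy": 0.02, "dz": -0.02, "ax": 0, "ay": 0, "az": 0}
    - {"hand": 0.5, "dx": -0.3, "dy": 0, "dz": -0.02, "ax": 0, "ay": 0, "az": 0}
    - {"hand": 0.5, "dx": -0.3, "dy": 0, "dz": -0.02, "ax": 0, "ay": 0, "az": 0}

```text
time_s: 6.12
position: [0.5483, -0.0525, 0.147]
tool_rot: [[-0.22, 0.006, 0.975], [-0.975, -0.009, -0.22], [0.007, -1.0, 0.008]]
ft_force: [-6.2, -14.5, 22.8]
grip_width: 0.0422
```

Call:
jog_arm:
  rows:
    - {"hand": 0.5, "dx": -0.3, "dy": 0, "dz": -0.02, "ax": 0, "ay": 0, "az": 0}
    - {"hand": 0.5, "dx": -0.3, "dy": 0, "dz": -0.02, "ax": 0, "ay": 0, "az": 0}
    - {"hand": 0.5, "dx": -0.2, "dy": 0, "dz": -0.02, "ax": 0, "ay": 0, "az": 0}
    - {"hand": 0.5, "dx": 0, "dy": 0, "dz": 0, "ax": 0, "ay": 0, "az": 0}
    - {"hand": 0.5, "dx": 0, "dy": 0, "dz": 0, "ax": 0, "ay": 0, "az": 0}

```text
time_s: 6.53
position: [0.5498, -0.0438, 0.1469]
tool_rot: [[-0.22, 0.007, 0.975], [-0.975, -0.007, -0.22], [0.005, -1.0, 0.008]]
ft_force: [-4.3, -12.8, 22.4]
grip_width: 0.0426
```

Call:
jog_arm:
  rows:
    - {"hand": 0.5, "dx": -0.15, "dy": 0, "dz": 0, "ax": 0, "ay": 0, "az": 0}
    - {"hand": 0.5, "dx": -0.15, "dy": 0, "dz": 0, "ax": 0, "ay": 0, "az": 0}
    - {"hand": 0.5, "dx": 0, "dy": 0, "dz": 0, "ax": 0, "ay": 0, "az": 0}
    - {"hand": 0.5, "dx": 0, "dy": 0, "dz": 0, "ax": 0, "ay": 0, "az": 0}
    - {"hand": 0.5, "dx": 0, "dy": 0, "dz": 0, "ax": 0, "ay": 0, "az": 0}

```text
time_s: 6.95
position: [0.55, -0.0424, 0.1469]
tool_rot: [[-0.222, 0.006, 0.975], [-0.975, -0.009, -0.222], [0.008, -1.0, 0.008]]
ft_force: [-6.4, -20.1, 22.2]
grip_width: 0.0432
```

Call:
jog_arm:
  rows:
    - {"hand": 0.5, "dx": -0.1, "dy": 0, "dz": 0, "ax": 0, "ay": 0, "az": 0}
    - {"hand": 0.5, "dx": -0.1, "dy": 0, "dz": 0, "ax": 0, "ay": 0, "az": 0}
    - {"hand": 0.5, "dx": 0, "dy": 0, "dz": 0, "ax": 0, "ay": 0, "az": 0}
    - {"hand": 0.5, "dx": 0, "dy": 0, "dz": 0, "ax": 0, "ay": 0, "az": 0}
    - {"hand": 0.5, "dx": 0, "dy": 0, "dz": 0, "ax": 0, "ay": 0, "az": 0}

```text
time_s: 7.37
position: [0.5501, -0.0423, 0.1469]
tool_rot: [[-0.222, 0.004, 0.975], [-0.975, -0.013, -0.222], [0.011, -1.0, 0.007]]
ft_force: [-10.5, -29.8, 22.3]
grip_width: 0.0427
```

```bash
python3 look.py w8;python3 - <<'E'
from h import *
im=cv2.cvtColor(imaging.get_image("scene"),cv2.COLOR_RGB2BGR)[150:230,180:280]
cv2.imwrite("pics/scene8c.png",cv2.resize(im,None,fx=7,fy=7,interpolation=cv2.INTER_CUBIC))
E
```

```text
7.3667 [ 0.55008215 -0.04225976  0.14692597] 0.04274909928494519 [-10.53681749 -29.77727815  22.27368552] [[-59.37177472 -17.76146392 146.92597007]]
[  4.974 -13.253  -0.047] [-0.408 -0.242  0.648]
tot [-0.0121 -0.0467  0.1331] [-0.41 -0.24  0.65]
```

View pics/w8.png

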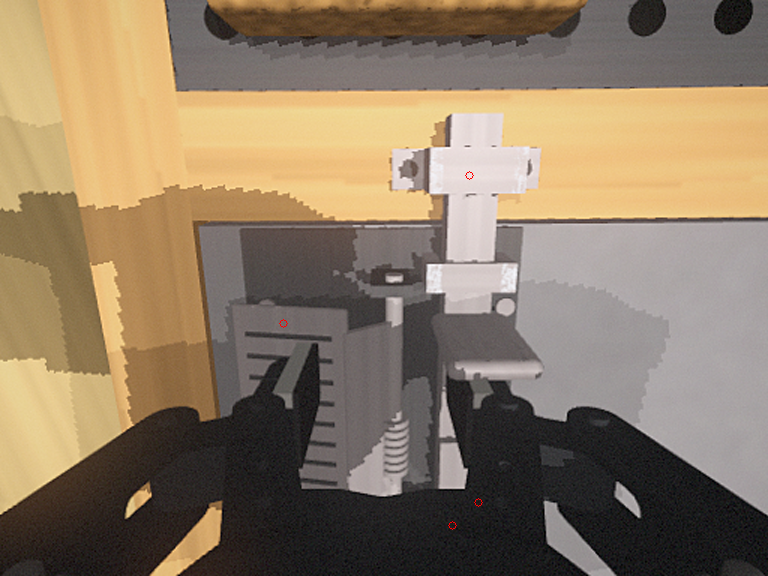

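View pics/scene8c.png

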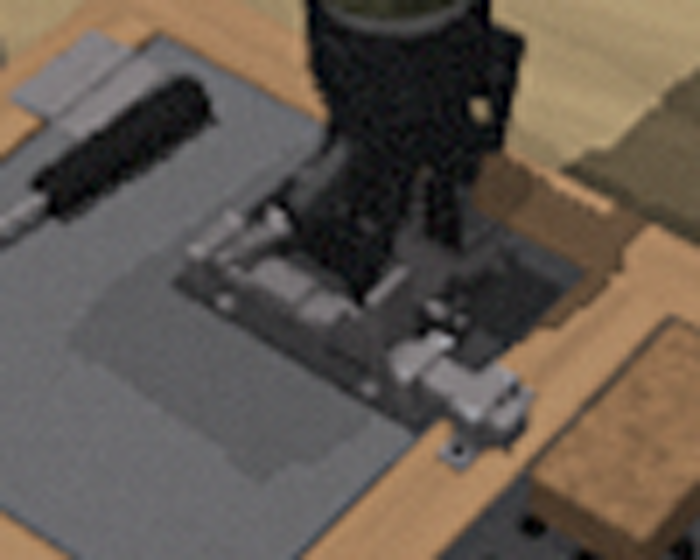

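Call:
jog_arm:
  rows:
    - {"hand": 0.5, "dx": 0.15, "dy": 0, "dz": 0, "ax": 0, "ay": 0, "az": 0}
    - {"hand": 0.5, "dx": 0.15, "dy": 0, "dz": 0, "ax": 0, "ay": 0, "az": 0}
    - {"hand": 0.5, "dx": 0, "dy": 0, "dz": 0, "ax": 0, "ay": 0, "az": 0}
    - {"hand": 0.5, "dx": 0, "dy": 0, "dz": 0, "ax": 0, "ay": 0, "az": 0}
    - {"hand": 0.5, "dx": 0, "dy": 0, "dz": 0, "ax": 0, "ay": 0, "az": 0}

```text
time_s: 7.88
position: [0.55, -0.0424, 0.1469]
tool_rot: [[-0.221, 0.006, 0.975], [-0.975, -0.007, -0.221], [0.006, -1.0, 0.008]]
ft_force: [-5.2, -15.5, 21.7]
grip_width: 0.0429
```

Call:
jog_arm:
  rows:
    - {"hand": 0.5, "dx": 0.15, "dy": 0, "dz": 0, "ax": 0, "ay": 0, "az": 0}
    - {"hand": 0.5, "dx": 0, "dy": -0.2, "dz": 0, "ax": 0, "ay": 0, "az": 0}
    - {"hand": 0.5, "dx": 0, "dy": -0.3, "dz": 0, "ax": 0, "ay": 0, "az": 0}
    - {"hand": 0.5, "dx": 0, "dy": -0.4, "dz": 0, "ax": 0, "ay": 0, "az": 0}
    - {"hand": 0.5, "dx": 0, "dy": -0.4, "dz": 0, "ax": 0, "ay": 0, "az": 0}

```text
time_s: 8.3
position: [0.5479, -0.0419, 0.1561]
tool_rot: [[-0.221, -0.001, 0.975], [-0.975, -0.003, -0.221], [0.003, -1.0, -0.001]]
ft_force: [-2.3, -8.0, -5.3]
grip_width: 0.0429
```

Call:
jog_arm:
  rows:
    - {"hand": 0.5, "dx": 0.2, "dy": -0.4, "dz": 0, "ax": 0, "ay": 0, "az": 0}
    - {"hand": 0.5, "dx": 0.2, "dy": -0.8, "dz": 0, "ax": 0, "ay": 0, "az": 0}
    - {"hand": 0.5, "dx": 0, "dy": -2, "dz": 0, "ax": 0, "ay": 0, "az": 0}
    - {"hand": 0.5, "dx": 0, "dy": -2, "dz": 0, "ax": 0, "ay": 0, "az": 0}
    - {"hand": 0.5, "dx": 0, "dy": 0, "dz": 0, "ax": 0, "ay": 0, "az": 0}

```text
time_s: 8.72
position: [0.5489, -0.0446, 0.2129]
tool_rot: [[-0.22, 0.007, 0.976], [-0.976, -0.002, -0.22], [0.0, -1.0, 0.008]]
ft_force: [-0.8, -1.2, 0.5]
grip_width: 0.043
```

Call:
jog_arm:
  rows:
    - {"hand": 0.5, "dx": 0, "dy": -2, "dz": 0, "ax": 0, "ay": 0, "az": 0}
    - {"hand": 0.5, "dx": 0, "dy": -2, "dz": 0, "ax": 0, "ay": 0, "az": 0}
    - {"hand": 0.5, "dx": 0, "dy": -2, "dz": 0, "ax": 0, "ay": 0, "az": 0}
    - {"hand": 0.5, "dx": 0, "dy": 0, "dz": 0, "ax": 0, "ay": 0, "az": 0}
    - {"hand": 0.5, "dx": 0, "dy": 0, "dz": 0, "ax": 0, "ay": 0, "az": 0}

```text
time_s: 9.13
position: [0.5475, -0.0442, 0.2693]
tool_rot: [[-0.22, 0.002, 0.976], [-0.976, -0.0, -0.22], [-0.0, -1.0, 0.002]]
ft_force: [0.3, 0.1, -1.3]
grip_width: 0.0426
```

```bash
python3 look.py w9;python3 - <<'E'
from h import *
im=cv2.cvtColor(imaging.get_image("scene"),cv2.COLOR_RGB2BGR); cv2.imwrite("pics/scene9.png",im)
a=im[150:230,180:280]
cv2.imwrite("pics/scene9c.png",cv2.resize(a,None,fx=7,fy=7,interpolation=cv2.INTER_CUBIC))
E
```

```text
9.1333 [ 0.54751404 -0.04421173  0.26931471] 0.04259532651319859 [ 0.3168775   0.05500847 -1.31935823] [[-61.45189241 -20.22691052 269.31470628]]
[ 4.577 -1.069  0.055] [-0.126 -0.091 -0.007]
tot [-0.0096 -0.0448  0.0107] [-0.13 -0.09 -0.01]
```

View pics/w9.png

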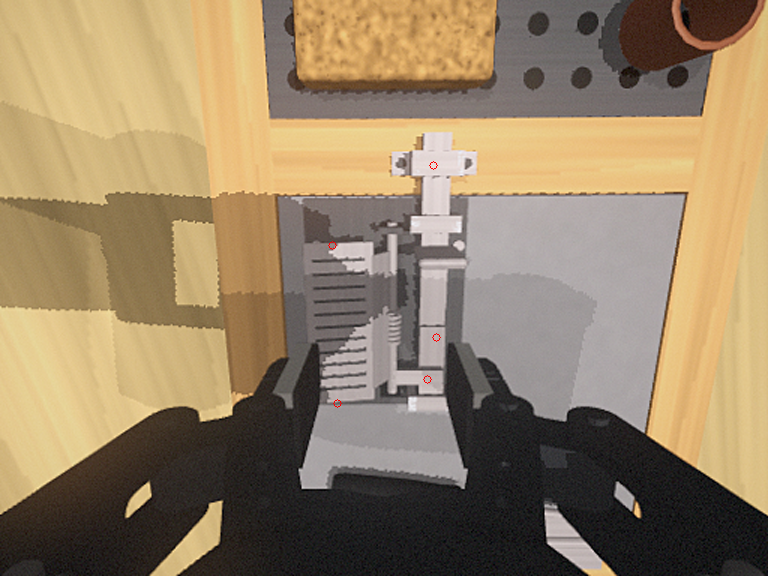

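View pics/scene9c.png

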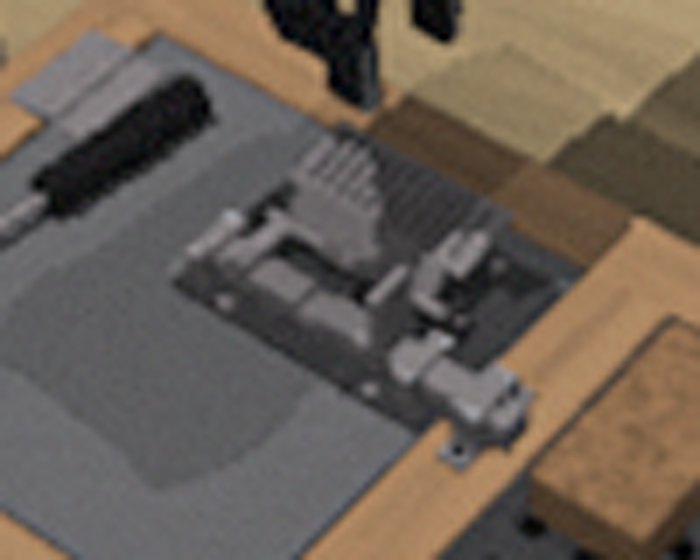

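Run:
```python
from h import *
b=np.load("b.npy");s=status.observe();pose=(np.array([ 0.54751404,-0.04421173,0.26931471]),np.array(s["tool_rot"]))
print(s["position"],s["ft_force"],s["qvel"].max() if hasattr(s["qvel"],"max") else s["qvel"])
print("tab",inv(ray("wrist",np.array([443,262])/1.5,.181,pose),b)*1000)
def rot(t): return np.array([[np.cos(t),np.sin(t)],[-np.sin(t),np.cos(t)]])
C=np.array([25.97,21.49]);p0=np.array([57,39.])
u=np.array([np.cos(np.radians(9)),np.sin(np.radians(9))])
for th in (0,.1,.2,.33):
    q=[C+rot(th)@(p0+k*u-C) for k in (20,-20)]
    P=[[-.0303-o/1000,.004,.12+z/1000] for o,z in q]
    print(th,np.round(proj("wrist",box(P,b),pose)*1.5,1).tolist())
im=cv2.imread("pics/w9raw.png")[140:280,190:320]; cv2.imwrite("pics/w9c.png",cv2.resize(im,None,fx=4,fy=4,interpolation=cv2.INTER_CUBIC))
```

```text
[ 0.5469421  -0.04410771  0.26775329] [-0.26370502  0.68147078  0.60393155] 0.43439532376526585
tab [[-30.59359832  -2.18546454 181.        ]]
0 [[302.1, 244.4], [373.1, 242.4]]
0.1 [[300.5, 242.9], [370.8, 242.0]]
0.2 [[299.9, 241.3], [368.6, 241.6]]
0.33 [[300.6, 239.3], [366.3, 241.1]]
```

View pics/w9c.png

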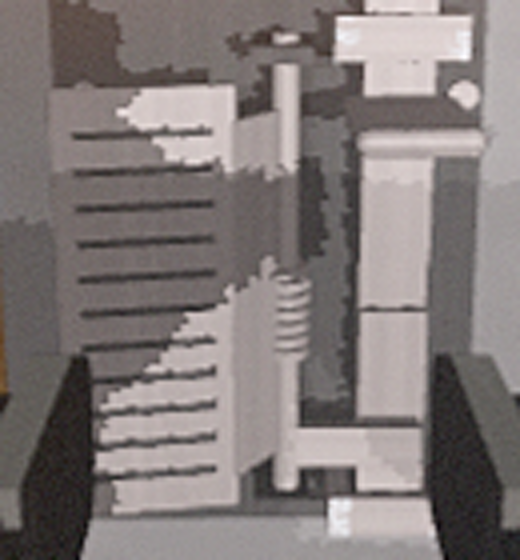

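View pics/scene9.png

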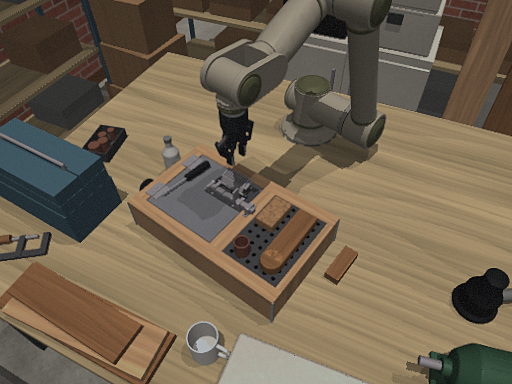

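Call:
jog_arm:
  rows:
    - {"hand": 0.5, "dx": 0, "dy": -1, "dz": 0, "ax": 0, "ay": 0, "az": 0}
    - {"hand": 0.5, "dx": 0, "dy": -1, "dz": 0, "ax": 0, "ay": 0, "az": 0}
    - {"hand": 0.5, "dx": 0, "dy": 0, "dz": 0, "ax": 0, "ay": 0, "az": 0}
    - {"hand": 0.5, "dx": 0, "dy": 0, "dz": 0, "ax": 0, "ay": 0, "az": 0}
    - {"hand": 0.5, "dx": 0, "dy": 0, "dz": 0, "ax": 0, "ay": 0, "az": 0}

```text
time_s: 9.65
position: [0.5469, -0.0442, 0.2875]
tool_rot: [[-0.22, -0.002, 0.975], [-0.975, 0.001, -0.22], [-0.0, -1.0, -0.002]]
ft_force: [-0.2, -0.1, 1.2]
grip_width: 0.0427
```

Run:
```python
from rig import job,status
print(status.observe()["ft_force"]); print(job.close_job())
```

```text
[-0.22394419 -0.08668498  1.18430151]
the job is handed in; nothing more can be done
None
```

The hatch bolt is home in its keeper with the catch sprung up over it, and I handed the job in at about 9.7 s of the 48 s allowed.

- **Pressing and pushing:** One fingertip pressed the catch plate onto its stop and held it there with about 20–23 N. The other fingertip pushed the bolt tab until it stopped, where the sideways force rose to 30 N with no more movement. I then eased off and lifted clear.
- **Bolt:** The last wrist picture puts the tab about 39 mm from its starting position, which matches 40 mm within what I can measure. The bolt's tip shows through the keeper.
- **Catch:** The plate is back at its rest angle, with the nose down at the rear end of the bolt, where the second notch should be.
- **Surroundings:** The hatch looks flat, and the loose things in view look unmoved. The fingers are clear, with only sensor noise on the force reading.

**Disagreements and snags:**
- The box position differed by up to 9 mm between the top and scene cameras, so I worked from two matching wrist-camera views.
- As the fingers lifted off, the force briefly read 5 N downward and 8 N sideways, from rubbing on the tab.
- My first four move calls were refused for missing keys; nothing moved.

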